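Pair two levelling wedges and set the depth stop to them

TASK

Lay the loose wooden wedge head to tail on the one in the stop stand, ends and sides roughly in line, so that the pair has a level top, and let go of it. Then, with the clamp still open, press the depth stop gently down until its foot just touches the top of the pair, and swing the red-posted clamp lever right round to lock it there. Leave the sizing gauge, the tape roll and the rubber stamp where they lie.

Things in the scene. Friction and masses are not known exactly. Their poses are not given: they have to be found in the camera images.
- stop_stand: Fixed green stand; bed 14 mm thick, steel column 28 mm thick, 203 mm high. Origin on the table under the middle of the wedge place; x along the bed to the column (axis at x 125 mm), z up. Bed: x -95 to 165, y -65 to 65 mm. Two 8 mm high guide strips (x -70 to 60, inner faces at y 24.5 and -24.5 mm) and a 10 mm high end strip (x 85 to 91 mm) keep the lower wedge in place.
- wedge_lower: Loose light wooden wedge in the stand: 160 mm long, 44 mm wide, sides parallel and upright, 36 mm thick at one end, 16 mm at the other, 26 mm in the middle (taper 7.1 degrees), about 0.13 kg. Origin: centre of its underside; x along the underside to the thin end. Its thick end is towards the column, so its top rises towards the column.
- wedge_upper: The wedge to lay on, alike in shape, size and frame (x to its thin end), lying on the table. Laid right, its thin end points to the column, its underside rests on the lower's slope (x axis rising 7.1 degrees), origin 40 mm above the table, top level at about 66 mm. The stop's foot then hangs over its thin end: bring it in from the side away from the column, gripped on its thicker half.
- wedge_upper_top (a point): Middle of the upper face of the loose wedge, 26 mm above its underside; z is the normal of that face, x runs down it to the thin end. Wood on wood does not slide on this slope.
- depth_stop: Sliding depth stop: aluminium sleeve on the column with an arm towards the wedges and a black rubber foot (28 mm across) below it on a screw spindle, over x 62, y 0 mm of the stand. How far the foot is screwed out differs each time and is not told: its underside is 6 to 30 mm below this origin. The stop starts with its origin 126 to 134 mm above the table and can slide down to 47 mm.
- stop_knob (a point): Centre of the top of the black mushroom knob (36 mm across) to press on, straight above the foot, 70 mm above depth_stop's origin; knob, foot, sleeve and lever slide together on the column. With the clamp open the stop stays at any height by friction. Pressing down takes about 2 N while it slides; on the wedges the sprung foot gives at 1.5 N per mm for up to 4 mm, then it is hard.
- clamp_lever (a joint): Angle of the clamp lever about its upright pin: starts open at 0 to 0.25 rad, fully locked at 1.4 rad (end stop). Locks counterclockwise seen from above. Takes a few newtons at the post and stays where it is left. Locked, its eccentric squeezes the column and holds the stop fast.
- lever_post (a point): Middle of the upright red post (15 mm thick, 20 mm down and 25 mm up from this point, with a 19 mm ball on top) at the lever's end, 60 mm from the pin, 66.5 mm above depth_stop's origin; rises and sinks with the stop. Open, it stands at about x 77, y -70 mm of the stand, beside the wedges; locked, at about x 152, y -87 mm, past the column.
- lever_pivot (a point): Point on the upright axis of the lever's pin, at the height of lever_post; at x 125, y -34 mm of the stand.
- size_gauge: Bystander: green plastic fruit sizing gauge, a ring on a handle, 69 x 150 x 9 mm, lying flat; origin at its middle on the table.
- tape_roll_b: Bystander: roll of brown packing tape lying flat, 98 mm across, 48 mm high; origin at the centre of its underside.
- rubber_stamp: Bystander: wooden hand stamp, base 30 x 56 mm, 71 mm high, standing on its base; origin at the centre of its underside.
Mind the look-alikes: they are no part of the job. What is shaped like the wedge_upper but blue or green is not meant.

How it is judged:
By the outcome, as a careful person would: the job done as asked, in the order asked, and still so for the second after the job is handed in, with the robot touching nothing.
It also fails if it takes over 48 s, if anything falls off the work surface, if the arm or the gripper's body presses on something with over 40 N, if the wrist force passes 120 N, or if a joint passes its speed limit or range.

ROBOT

A 6-joint arm with a two-finger parallel gripper is mounted at the origin on a cart in front of the work surface, level with it; the furniture and walls round the work are solid. World frame = base frame: x ahead of the robot, y to its left, z up, the work surface at z = 0. Lengths are in m, angles in degrees, forces in N, time in s.
With the tool pointing down it reaches from about 0.275 to 0.725 m from the base axis. Payload 15.9 kg.
Tool frame: the origin (TCP) lies on the mounting face of the last link; the fingertips stand 173 mm ahead of it and the grasp point (between the pads) lies 155 mm ahead of it (manip.tip_extent is the distance from the TCP to the fingertips, in m); z points along the fingers, y is the direction in which the jaws open and shut (so a half turn about z gives the same grasp; the last joint's range is limited). The gripper opens to 85 mm and grips with 20 to 120 N. Pads are 22 mm wide; open, the fingers measure 114 mm over their backs; the gripper's body (76 mm by 85 mm) begins 54 mm behind the grasp point. The pads swing forward as they close: fully open they stand 13 mm farther back than shut.
Start: joints at [0, 12.198, -1.971, 75.831, 0, 90], TCP at [0.5, 0, 0.405] pointing down, gripper open.
Joint ranges: [-170.91, 170.91], [-42.67, 98.43], [-65.05, 77.54], [-120.47, 116.71], [-90, 82.35], [-180, 180]. Speed limits (degrees/s): [108.29, 108.29, 136.94, 147.25, 180, 180].

INTERFACE

Orientations are given as a 3x3 rotation matrix whose columns are the frame's x, y, z axes.
In Python, from station import manip gives the robot as it stands.
- The arm moves only by the tool drive_tool, never from a script. Its argument "series" is a list of rows, each a list of 5 numbers: the shift along the tool's x, y, z in cm, then the turn about the tool's z in rad, then the opening, from 0 (shut) to 1 (fully open). In form: [[dx, dy, dz, yaw, gripper], ...]. A call has 1 to 10 rows; each row is the pose to reach, as a shift and turn from the pose commanded when the call began, along the tool's axes at that moment; what a row does not reach only later rows make up. A row lasts 1/10 s, in which the tool goes at most 50 mm and 8.59 degrees, less where a joint would pass 70% of its speed; a pose out of reach is approached as far as the arm can. A call with a gripper value outside its range is refused whole. The fingers move at their own pace and stop on an object; "newtons" is the grip in N (left out, the last holds). Time passes only in rows, so rows that repeat a pose let the fingers close. It gives the time, the measured TCP pose, the force and the opening at its end, in the units of the state.
- manip.sense(): the state, without advancing time (a new reading comes with each control period).
- manip.snapshot(name): name is "scene" or "side" or "wrist"; returns a dict with "img" (384x512x3 uint8, blue, green, red), "depth" (384x512 float32, m along the optical axis (not along the pixel's ray), 0 where there is no reading), "vertical_fov" (degrees; the focal length in pixels is half the picture's height over the tangent of half this angle, whatever the lens; pixels are square), "cx", "cy" (the principal point, pixels), "eye" and "orientation" of the camera in the world. Camera axes: x right, y up, looking along -z (the intrinsics and any distortion apply to the point x, -y, -z); pixel columns grow to the right and rows downward; lengths in m; the calibration is good to about 2 mm. A picture is of the moment at which its call begins.
- manip.hand_in(): hands the job in, once; it reports no verdict.
The state is a dict: "clock": time; "joint_positions": joint angles; "joint_vel": joint speeds; "joint_efforts": joint torques, N m; "ee_pos": TCP position; "tcp_rot": TCP orientation; "contact_force": force on the tool from outside, world axes, zero at the start; "wrist_torque": the same for the moment, N m; "opening": finger opening in m.
Only numpy, scipy, OpenCV 4.12 (cv2) and the standard library are available. Lean on these libraries where they do the work, as an engineer would, in place of code of your own. Each camera call takes 0.05 s, during which the arm holds its last target.

## Working session

There is one attempt and no reset: what is moved stays moved. The work goes in short steps, Python scripts to look and compute and a tool call to move; the robot and the scene stay as the last step left them, time stands still between calls to the robot, and variables do not carry over. Pictures are saved under pics/ and viewed, and the job is handed in when it is done.

Besides the shell and the picture viewer there is one more tool, called after "Call:" as a command line: name --pt "numbers of a row" for each row, then --argument value for the rest. drive_tool: Moves the arm, as the interface text tells. Its arguments: {"type":"object","properties":{"series":{"type":"array"},"newtons":{"type":"number"}},"required":["series"]}

```bash
ls -la; mkdir -p pics
cat > h.py <<'E'
import numpy as np, cv2
from station import manip
def snap(n,f):
    s=manip.snapshot(n); cv2.imwrite('pics/'+f+'.png',s['img']); np.savez('pics/'+f+'.npz',**{k:np.array(v) for k,v in s.items()}); return s
def load(f): return dict(np.load('pics/'+f+'.npz'))
def ray(s,u,v):
    f=192/np.tan(np.radians(float(s['vertical_fov']))/2)
    d=np.array([(u-s['cx'])/f,-(v-s['cy'])/f,-1.0]); return np.array(s['eye']),np.array(s['orientation'])@d
def onz(s,u,v,z):
    e,d=ray(s,u,v); return e+d*(z-e[2])/d[2]
def bydepth(s,u,v):
    e,d=ray(s,u,v); return e+d*float(s['depth'][int(v),int(u)])
def cloud(s):
    f=192/np.tan(np.radians(float(s['vertical_fov']))/2)
    v,u=np.mgrid[0:384,0:512]; D=s['depth']
    p=np.stack([(u-s['cx'])/f*D,-(v-s['cy'])/f*D,-D],-1)
    return p@np.array(s['orientation']).T+np.array(s['eye'])
E
python3 - <<'E'
from h import *
for n in ['scene','side','wrist']:
    s=snap(n,n+'0'); print(n,s.keys(),s['eye'],s['orientation'],s['vertical_fov'],s['cx'],s['cy'])
print(manip.sense())
E
```

```text
total 12
drwxr-xr-x  3 agent agent 4096 Dec  6 22:16 .
drwxr-xr-x 23 root  root  4096 Dec  6 22:16 ..
drwxr-xr-x  2 agent agent 4096 Dec  6 22:16 pics
scene dict_keys(['img', 'depth', 'vertical_fov', 'cx', 'cy', 'eye', 'orientation']) [-0.14687113 -0.73599788  1.62179337] [[ 0.79336617  0.48427012 -0.36885306]
 [-0.6084643   0.61246062 -0.50464164]
 [-0.01847489  0.62479952  0.78056661]] 43.48431888252506 257.007182430884 188.98005425834404
side dict_keys(['img', 'depth', 'vertical_fov', 'cx', 'cy', 'eye', 'orientation']) [ 0.35124398 -0.97127347  1.0501455 ] [[ 0.98969253  0.07656984 -0.12101966]
 [-0.14275793  0.59448553 -0.7913325 ]
 [ 0.01135223  0.80045238  0.59928884]] 50.12175028582433 254.1985912813216 186.44213121462545
wrist dict_keys(['img', 'depth', 'vertical_fov', 'cx', 'cy', 'eye', 'orientation']) [0.50080272 0.06687806 0.37360165] [[ 0.99999706 -0.00213141  0.00115607]
 [ 0.00174393  0.96346615  0.26782444]
 [-0.00168468 -0.26782163  0.96346704]] 68.07256433434732 257.60516841482354 186.7702814710101
{'clock': 0.15, 'joint_positions': array([-1.86626216e-04,  1.22186683e+01, -1.99660060e+00,  7.58334214e+01,
       -8.97605590e-04,  9.00002969e+01]), 'joint_vel': array([-0.00702002, -0.0307626 ,  0.13697852,  0.03955379, -0.0437714 ,
       -0.03794781]), 'joint_efforts': array([ 7.54873927e-04, -6.86405826e+01,  4.87247872e+01,  1.30636684e-02,
        8.93374795e-05, -4.25830592e-06]), 'ee_pos': array([ 4.99890856e-01, -3.85599525e-06,  4.04350236e-01]), 'tcp_rot': array([[ 8.42569700e-06,  9.99999639e-01, -8.49804674e-04],
       [ 1.00000000e+00, -8.43901088e-06, -1.56634049e-05],
       [-1.56705708e-05, -8.49804542e-04, -9.99999639e-01]]), 'contact_force': array([ 0.73951903, -0.23345201,  0.15213689]), 'wrist_torque': array([0.00875247, 0.00749981, 0.02428985]), 'opening': 0.08544712593194796}
```

View pics/scene0.png

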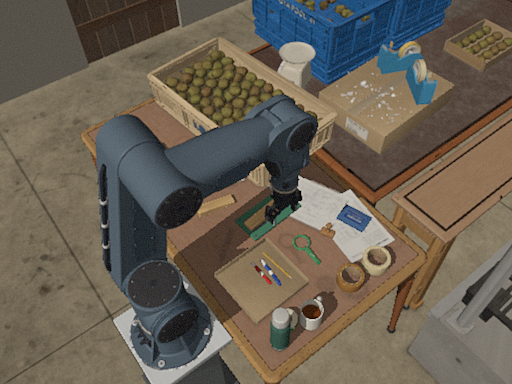

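View pics/side0.png

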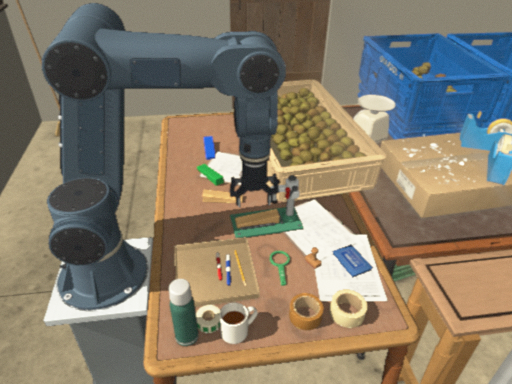

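View pics/wrist0.png

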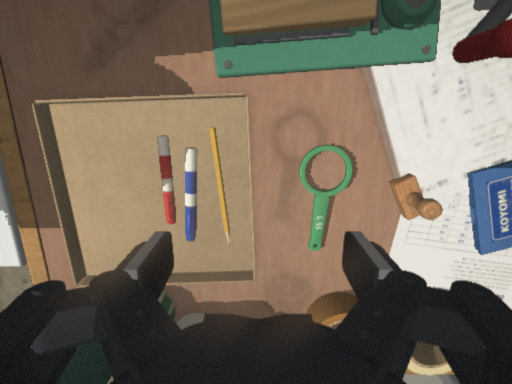

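Run:
```python
from h import *
a=load('side0')['img'][120:250,180:320]; b=load('scene0')['img'][150:260,180:320]
cv2.imwrite('pics/c1.png',cv2.resize(a,None,fx=5,fy=4.6,interpolation=2)); cv2.imwrite('pics/c2.png',cv2.resize(b,None,fx=5,fy=5,interpolation=2))
s=load('side0');c=cloud(s)
for p in [(222,196),(210,174),(209,147),(282,262),(306,310),(316,255),(270,217),(240,216)]: print(p,c[p[1],p[0]].round(3))
s=load('wrist0');c=cloud(s)
for p in [(326,170),(345,310),(410,200),(407,8),(300,10),(490,45)]: print(p,c[p[1],p[0]].round(3))
```

```text
(222, 196) [0.42  0.328 0.031]
(210, 174) [0.381 0.491 0.028]
(209, 147) [0.389 0.723 0.023]
(282, 262) [ 0.596 -0.024 -0.001]
(306, 310) [ 0.63  -0.229  0.002]
(316, 255) [ 0.706 -0.047  0.042]
(270, 217) [0.585 0.16  0.046]
(240, 216) [0.479 0.213 0.017]
(326, 170) [ 0.592 -0.013  0.001]
(345, 310) [ 0.621 -0.201  0.043]
(410, 200) [ 0.692 -0.045  0.033]
(407, 8) [0.658 0.169 0.033]
(300, 10) [0.544 0.164 0.041]
(490, 45) [0.622 0.099 0.21 ]
```

View pics/c1.png

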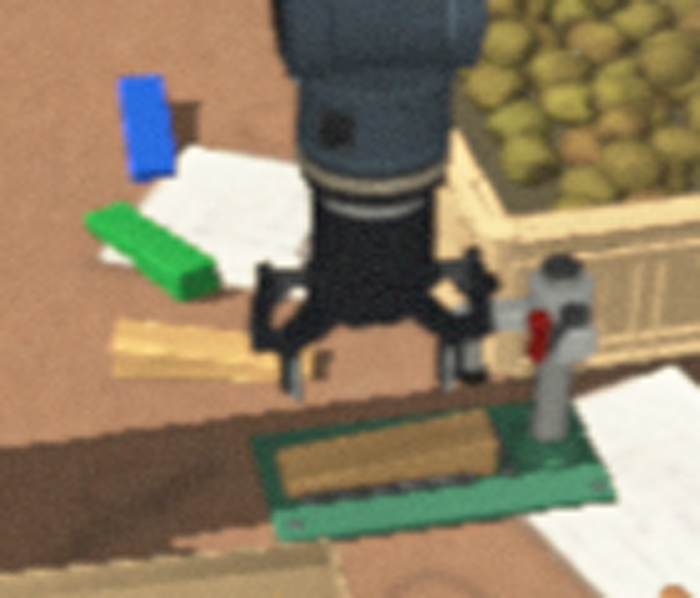

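View pics/c2.png

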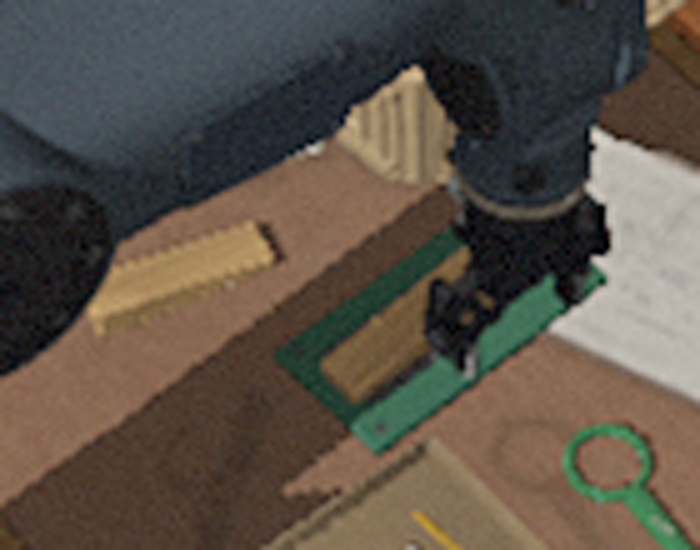

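Call:
drive_tool --pt "4 -1 0 0 1" --pt "8 -2 0 0 1" --pt "12 -3 0 0 1" --pt "16 -4 0 0 1" --pt "20 -4 0 0 1" --pt "20 -4 0 0 1" --pt "20 -4 0 0 1"

```text
clock: 0.85
ee_pos: [0.4598, 0.2006, 0.4044]
tcp_rot: [[-0.002, 1.0, -0.001], [1.0, 0.002, -0.0], [-0.0, -0.001, -1.0]]
contact_force: [-0.1, 0.0, -0.5]
opening: 0.0853
```

Run:
```python
from h import *
for n in ['scene','side','wrist']:
    s=snap(n,n+'1')
cv2.imwrite('pics/w1.png',cv2.resize(s['img'],None,fx=1.5,fy=1.5,interpolation=2))
a=load('side1')['img'][120:250,180:320]
cv2.imwrite('pics/s1c.png',cv2.resize(a,None,fx=5,fy=4.6,interpolation=2))
print(manip.sense()['ee_pos'],manip.sense()['clock'])
```

```text
[0.46010962 0.19911445 0.40465929] 1.0
```

View pics/w1.png

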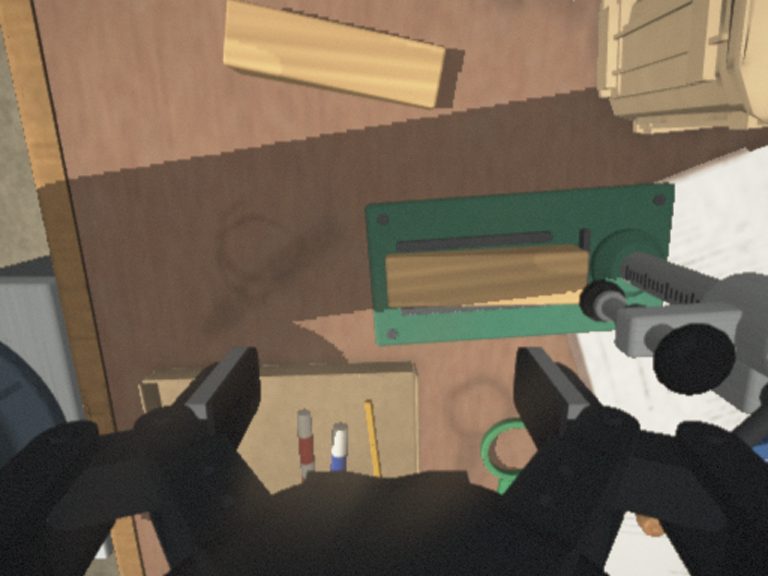

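View pics/s1c.png

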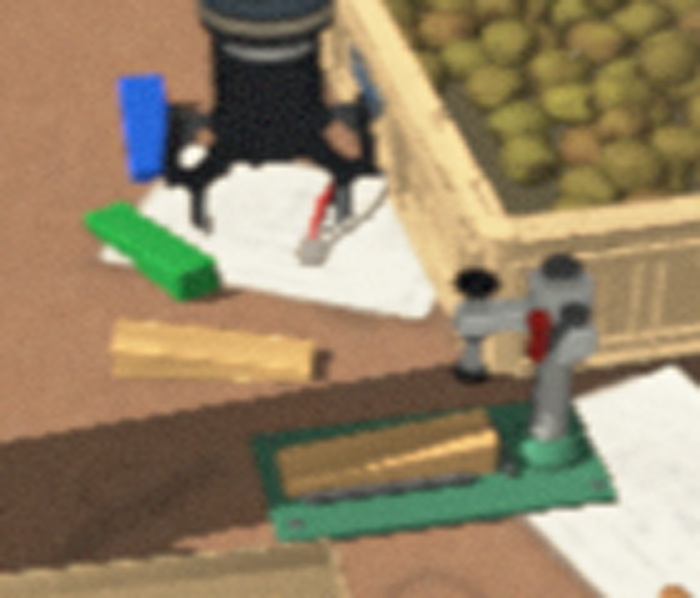

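The wrist view (1.5x) shows the loose wooden wedge at (335,55), the stand with the lower wedge at (490,278), the stop foot at (600,300) and the knob at (692,358). Look-alikes, in side-view pixels, are the green wedge (210,174), the blue one (209,147) and the lower wedge in the stand (262,217). I'm choosing the loose wooden one at side (222,196).

```bash
cat > m.py <<'E'
from h import *
s=load('wrist1'); c=cloud(s)
hsv=cv2.cvtColor(s['img'],cv2.COLOR_BGR2HSV)
def rep(name,sel):
    P=c[sel]; print(name,len(P),P.min(0).round(3),P.max(0).round(3))
    rc=cv2.minAreaRect((P[:,:2]*1000).astype(np.float32)); print(' rect',rc)
    return P
# loose wedge: z>6mm region in roi
roi=np.zeros((384,512),bool); roi[0:80,130:315]=True
P=rep('loose',roi&(c[...,2]>0.009)&(c[...,2]<0.06)&(s['depth']>0))
top=P[P[:,2]>0.012]
# plane fit to top
from numpy.linalg import lstsq
A=np.c_[P[:,0],P[:,1],np.ones(len(P))]
w=np.ones(len(P),bool)
for i in range(10):
    k=lstsq(A[w],P[w,2],rcond=None)[0]; r=P[:,2]-A@k; w=abs(r)<0.004
print('plane',k,'tilt',np.degrees(np.arctan(np.hypot(k[0],k[1]))),w.sum(),'downhill dir',np.degrees(np.arctan2(-k[1],-k[0])))
T=P[w]; rc=cv2.minAreaRect((T[:,:2]*1000).astype(np.float32)); print('top rect',rc); print(cv2.boxPoints(rc))
for q in cv2.boxPoints(rc)/1000: print(q, k@[q[0],q[1],1])
roi=np.zeros((384,512),bool); roi[155:210,250:396]=True
z=c[...,2]
P=rep('lower',roi&(z>0.026)&(z<0.07)&(hsv[...,0]<30))
A=np.c_[P[:,0],P[:,1],np.ones(len(P))]
w=np.ones(len(P),bool)
for i in range(10):
    k=lstsq(A[w],P[w,2],rcond=None)[0]; r=P[:,2]-A@k; w=abs(r)<0.004
print('plane',k,np.degrees(np.arctan(np.hypot(k[0],k[1]))),'uphill',np.degrees(np.arctan2(k[1],k[0])))
T=P[w]; rc=cv2.minAreaRect((T[:,:2]*1000).astype(np.float32)); print(rc); print(cv2.boxPoints(rc))
# bed
g=(hsv[...,0]>60)&(hsv[...,0]<95)&(hsv[...,1]>90)&(abs(z-0.014)<0.006)
g[:, :235]=False; g[240:]=False; g[:110]=False
P=rep('bed',g); print(np.median(P[:,2])); print(cv2.boxPoints(cv2.minAreaRect((P[:,:2]*1000).astype(np.float32))))
E
python3 m.py
```

```text
loose 6548 [0.343 0.307 0.009] [0.505 0.375 0.038]
 rect ((423.7510681152344, 342.17510986328125), (44.5890007019043, 159.27395629882812), 80.24170684814453)
plane [-0.12193548  0.02680901  0.06840655] tilt 7.116432335888908 6337 downhill dir -12.399890964054604
top rect ((423.7467956542969, 342.1289978027344), (44.34386444091797, 159.25396728515625), 80.16487884521484)
[[341.50278 333.88428]
 [498.4163  306.68158]
 [505.9908  350.37372]
 [349.0773  377.57642]]
[0.3415028  0.33388427] 0.03571634728515279
[0.4984163  0.30668157] 0.015853745017802914
[0.5059908  0.35037372] 0.016101487982608513
[0.3490773 0.3775764] 0.03596408661599797
lower 4809 [0.46  0.147 0.026] [0.619 0.2   0.051]
 rect ((539.7450561523438, 173.53146362304688), (159.14547729492188, 44.42138671875), 3.5976574420928955)
plane [ 0.12435299 -0.00098244 -0.02711763] 7.088731545959612 uphill -0.45265228038993405
((539.7449340820312, 173.56573486328125), (159.13656616210938, 44.336177825927734), 3.6716115474700928)
[[458.92035 190.59294]
 [461.75958 146.34776]
 [620.5695  156.53853]
 [617.7303  200.7837 ]]
bed 3644 [0.445 0.108 0.011] [0.704 0.247 0.019]
 rect ((575.4703369140625, 177.18301391601562), (254.8530731201172, 125.9706802368164), 4.44409704208374)
0.013924669176331894
[[443.54642  230.10516 ]
 [453.3074   104.51322 ]
 [707.3943   124.260864]
 [697.6333   249.85281 ]]
```

Call:
drive_tool --pt "3 -1.5 0 -0.14 1" --pt "6 -3 0 -0.28 1" --pt "9 -4.5 0 -0.42 1" --pt "12 -6 0 -0.56 1" --pt "14.8 -7.1 0 -0.7 1" --pt "14.8 -7.1 0 -0.7 1"

```text
clock: 1.6
ee_pos: [0.3883, 0.3495, 0.4046]
tcp_rot: [[-0.649, 0.761, -0.0], [0.761, 0.649, 0.001], [0.001, 0.0, -1.0]]
contact_force: [0.1, -0.2, -0.1]
opening: 0.0854
```

Run:
```python
from h import *
s=manip.sense(); print(s['joint_positions'],s['ee_pos'],s['tcp_rot'],manip.tip_extent)
```

```text
[4.19801681e+01 1.48711833e+01 1.44861756e+00 7.65718302e+01
 3.36368811e-02 9.15173246e+01] [0.38831105 0.34950585 0.40458036] [[-6.48954714e-01  7.60826969e-01 -3.19969744e-04]
 [ 7.60826808e-01  6.48954788e-01  5.01838727e-04]
 [ 5.89458335e-04  8.22290482e-05 -9.99999823e-01]] 0.1734
```

Call:
drive_tool --pt "0 0 3 -0.14 1" --pt "0 0 6 -0.28 1" --pt "0 0 9 -0.42 1" --pt "0 0 12 -0.56 1" --pt "0 0 14 -0.693 1" --pt "0 0 14 -0.693 1"

```text
clock: 2.2
ee_pos: [0.3889, 0.3462, 0.2625]
tcp_rot: [[-0.984, 0.177, -0.003], [0.177, 0.984, -0.003], [0.002, -0.003, -1.0]]
contact_force: [-0.5, -0.4, 0.3]
opening: 0.085
```

Run:
```python
from h import *
snap('wrist','wrist2');s=manip.sense(); print(s['ee_pos'],s['tcp_rot'])
```

```text
[0.38924746 0.34673451 0.26423982] [[-0.98329154  0.18203163 -0.00149075]
 [ 0.18203378  0.9832912  -0.00145443]
 [ 0.00120109 -0.00170149 -0.99999783]]
```

View pics/wrist2.png

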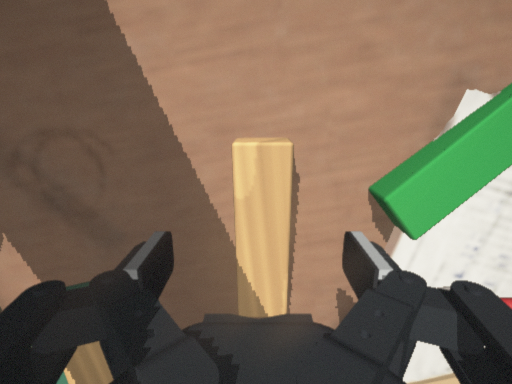

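Call:
drive_tool --pt "0 0 3 0 1" --pt "0 0 6 0 1" --pt "0 0 8.5 0 1" --pt "0 0 8.5 0 1" --pt "0 0 8.5 0 0.6" --pt "0 0 8.5 0 0.45" --pt "0 0 8.5 0 0.45" --pt "0 0 8.5 0 0.4" --pt "0 0 8.5 0 0.4" --pt "0 0 8.5 0 0.4" --newtons 25

```text
clock: 3.25
ee_pos: [0.3896, 0.3485, 0.1814]
tcp_rot: [[-0.984, 0.177, 0.002], [0.177, 0.984, 0.002], [-0.002, 0.002, -1.0]]
contact_force: [-1.2, -1.8, 9.4]
opening: 0.0436
```

Call:
drive_tool --pt "0 0 -1 0 0.4" --pt "0 0 -3 0 0.4" --pt "0 0 -6 0 0.4" --pt "0 0 -9 0 0.4" --pt "0 0 -9 0 0.4"

```text
clock: 3.75
ee_pos: [0.3899, 0.3489, 0.2744]
tcp_rot: [[-0.984, 0.177, 0.005], [0.177, 0.984, 0.004], [-0.004, 0.005, -1.0]]
contact_force: [0.2, -0.4, -2.0]
opening: 0.0436
```

Run:
```python
from h import *
snap('side','side3')
w=snap('wrist','wrist3');s=manip.sense(); print(s['ee_pos'],s['tcp_rot'],s['contact_force'],s['opening'])
a=load('side3')['img'][120:250,180:320]
cv2.imwrite('pics/c3.png',np.hstack([cv2.resize(a,None,fx=3.5,fy=3.5,interpolation=2)[:384],w['img']])[:, :800])
```

```text
[0.38914221 0.34813647 0.27071458] [[-0.98418741  0.17712512  0.00135214]
 [ 0.17712677  0.98418729  0.00121624]
 [-0.00111533  0.0014365  -0.99999835]] [ 0.28923555  0.46203891 -1.56035348] 0.04353421119455709
```

View pics/c3.png

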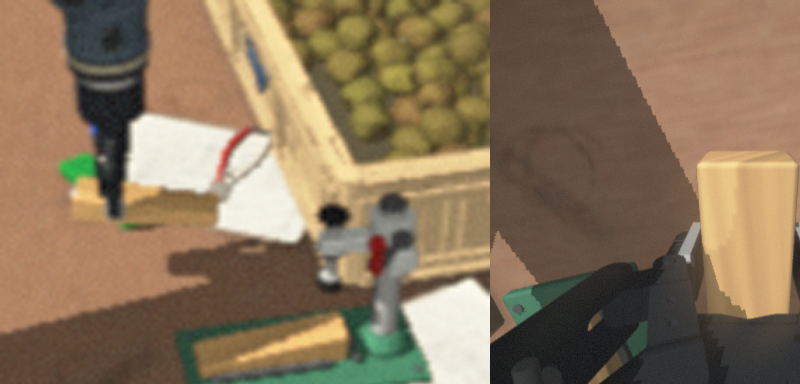

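The wedge is held level and straight in the jaws: its thick end is at wrist (750,160), and the side crop shows it clear of the table. Next I'll move to the side of the stand away from the column and measure the foot height and the post.

Call:
drive_tool --pt "-1.5 -4 0 -0.06 0.4" --pt "-3 -8 0 -0.12 0.4" --pt "-4.5 -12 0 -0.18 0.4" --pt "-6.3 -15.5 0 -0.243 0.4" --pt "-6.3 -17.4 1 -0.243 0.4" --pt "-6.3 -17.4 2.5 -0.243 0.4" --pt "-6.3 -17.4 3 -0.243 0.4" --pt "-6.3 -17.4 3 -0.243 0.4"

```text
clock: 4.65
ee_pos: [0.4197, 0.1656, 0.2388]
tcp_rot: [[-0.998, -0.065, -0.002], [-0.065, 0.998, -0.001], [0.002, -0.001, -1.0]]
contact_force: [-0.6, 0.5, -1.6]
opening: 0.0437
```

Run:
```python
from h import *
for n in ['side','scene','wrist']: snap(n,n+'4')
s=manip.sense(); print(s['ee_pos'],s['tcp_rot'],s['clock'],s['contact_force'])
a=load('side4')['img'][130:250,200:340]
cv2.imwrite('pics/c4.png',cv2.resize(a,None,fx=5.6,fy=5,interpolation=2))
b=load('scene4')['img'][150:260,200:340]
cv2.imwrite('pics/c4b.png',cv2.resize(b,None,fx=5.6,fy=5,interpolation=2))
```

```text
[0.42033249 0.16607413 0.2400562 ] [[-9.97824224e-01 -6.59297095e-02  3.02936930e-04]
 [-6.59296749e-02  9.97824265e-01  1.22893545e-04]
 [-3.10380155e-04  1.02653623e-04 -9.99999947e-01]] 4.8 [ 0.05172005 -1.32320412 -1.2011379 ]
```

View pics/c4.png

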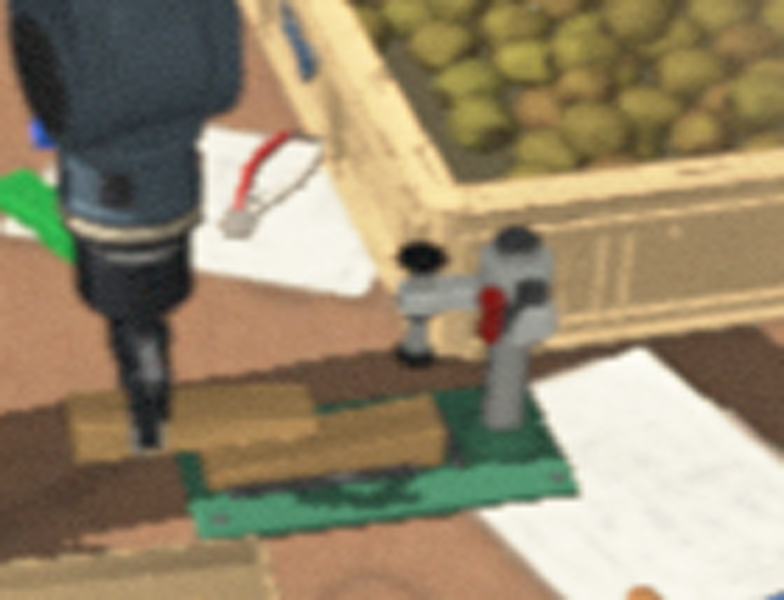

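View pics/c4b.png

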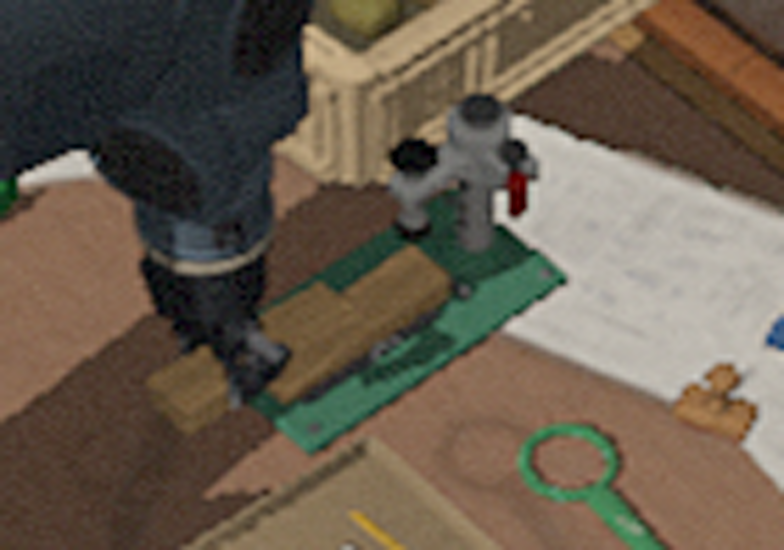

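View pics/wrist4.png

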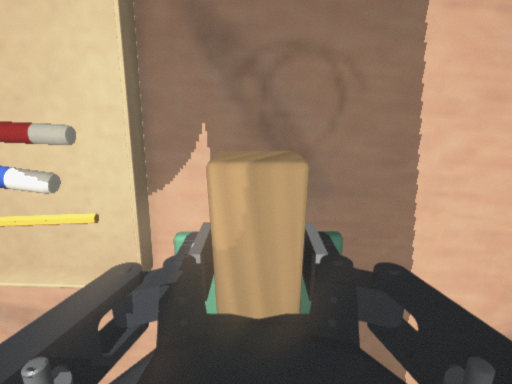

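Run:
```python
from h import *
s=load('side4');c=cloud(s);hsv=cv2.cvtColor(s['img'],cv2.COLOR_BGR2HSV)
for u,v in [(274,200),(274,201),(274,202),(274,203),(275,181),(275,180),(275,184)]: print(u,v,c[v,u].round(4),s['img'][v,u])
dark=(s['img'].max(2)<60)
for nm,r in [('foot',(slice(195,208),slice(266,284))),('knob',(slice(174,190),slice(264,288)))]:
    P=c[r][dark[r]]; P=P[(abs(P[:,0]-0.605)<0.04)&(P[:,2]>0.07)]; print(nm,len(P),np.percentile(P,[2,50,98],axis=0).round(4))
red=((hsv[...,0]<8)|(hsv[...,0]>172))&(hsv[...,1]>150); red[:,:270]=0;red[:,300:]=0;red[:175]=0;red[210:]=0
P=c[red];print('post',len(P),np.percentile(P,[2,50,98],axis=0).round(4))
s=load('wrist1');c=cloud(s);dark=(s['img'].max(2)<50)
r=(slice(210,270),slice(430,495)); P=c[r][dark[r]]; P=P[P[:,2]>0.15]; print('knob w',len(P),np.percentile(P,[2,50,98],axis=0).round(4))
r=(slice(180,220),slice(380,420)); P=c[r][dark[r]]; P=P[P[:,2]>0.07]; print('foot w',len(P),np.percentile(P,[2,50,98],axis=0).round(4))
ph=np.radians(4);X=np.array([np.cos(ph),np.sin(ph)]);Y=np.array([-X[1],X[0]])
O=np.array([.5402,.174])
print('exp knob',O+.062*X,'post',O+.077*X-.07*Y,'col',O+.125*X)
```

```text
274 200 [0.599  0.1687 0.1183] [86 89 87]
274 201 [0.5993 0.1692 0.1132] [39 45 41]
274 202 [0.5989 0.1665 0.1108] [27 31 32]
274 203 [0.5994 0.1677 0.1051] [37 44 56]
275 181 [0.5997 0.1715 0.2015] [24 25 24]
275 180 [0.6016 0.181  0.1989] [15 21 14]
275 184 [0.5987 0.1647 0.1935] [51 52 52]
foot 16 [[0.5892 0.1649 0.1053]
 [0.5975 0.1688 0.1102]
 [0.6063 0.1766 0.1146]]
knob 31 [[0.5893 0.162  0.1953]
 [0.5995 0.1706 0.201 ]
 [0.6105 0.1846 0.2041]]
post 34 [[0.6229 0.0936 0.1803]
 [0.6272 0.0973 0.204 ]
 [0.6332 0.1018 0.2226]]
knob w 1958 [[0.5855 0.1653 0.193 ]
 [0.5986 0.1814 0.1989]
 [0.6153 0.195  0.2007]]
foot w 267 [[0.5886 0.1699 0.1045]
 [0.5943 0.1855 0.1097]
 [0.6096 0.1918 0.1128]]
exp knob [0.60204897 0.1783249 ] post [0.62189539 0.10954176] col [0.66489551 0.18271956]
```

Call:
drive_tool --pt "-2 0 0 0 0.4" --pt "-4 0 0 0 0.4" --pt "-6 0 0 0 0.4" --pt "-7.5 0 0 0 0.4" --pt "-8.1 0 0 0 0.4" --pt "-8.1 0 0 0 0.4" --pt "-8.1 0 0 0 0.4"

```text
clock: 5.5
ee_pos: [0.5005, 0.171, 0.2397]
tcp_rot: [[-0.998, -0.065, -0.0], [-0.065, 0.998, -0.0], [0.0, -0.0, -1.0]]
contact_force: [-0.1, 0.2, -0.8]
opening: 0.0434
```

Run:
```python
from h import *
for n in ['side','scene']: snap(n,n+'5')
s=manip.sense(); print(s['ee_pos'],s['tcp_rot'],s['clock'],s['contact_force'])
a=load('side5')['img'][130:250,200:340]
cv2.imwrite('pics/c5.png',cv2.resize(a,None,fx=5.6,fy=5,interpolation=2))
```

```text
[0.50038865 0.17094059 0.23980725] [[-9.97852545e-01 -6.54997030e-02 -2.95039732e-04]
 [-6.54996977e-02  9.97852589e-01 -2.77669107e-05]
 [ 2.96224884e-04 -8.38226926e-06 -9.99999956e-01]] 5.6 [ 0.0374834  -0.02791846 -1.62618331]
```

View pics/c5.png

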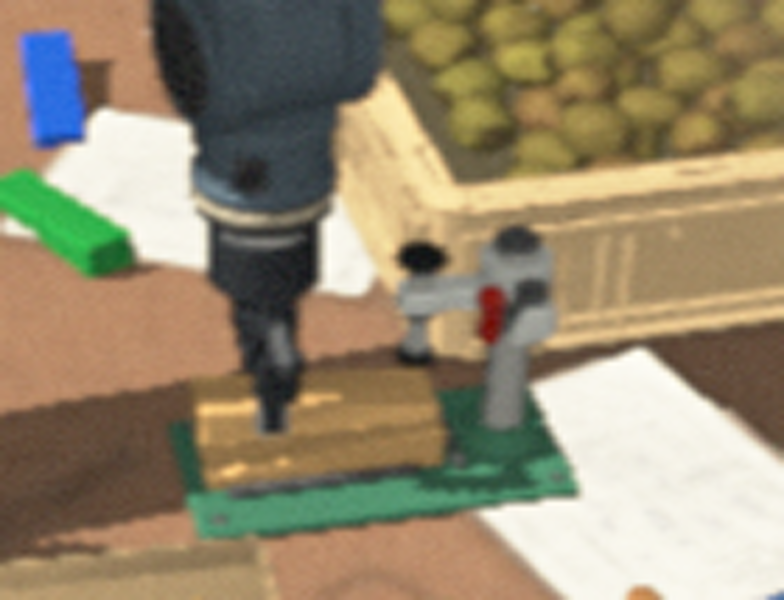

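Call:
drive_tool --pt "-0.1 0 0.3 0 0.4" --pt "-0.1 0 0.6 0 0.4" --pt "-0.1 0 0.8 0 0.4" --pt "-0.1 0 1.0 0 0.4" --pt "-0.1 0 1.2 0 0.4" --pt "-0.1 0 1.4 0 0.4" --pt "-0.1 0 1.4 0 0.4" --newtons 20

```text
clock: 6.3
ee_pos: [0.5019, 0.1709, 0.2255]
tcp_rot: [[-0.998, -0.065, -0.0], [-0.065, 0.998, -0.0], [0.0, -0.0, -1.0]]
contact_force: [-1.0, 0.4, 2.5]
opening: 0.0434
```

Contact: the upward force has risen by about 4 N and the wedge is pivoting. I'll continue slowly.

Call:
drive_tool --pt "0 0 0.15 0 0.4" --pt "0 0 0.3 0 0.4" --pt "0 0 0.45 0 0.4" --pt "0 0 0.6 0 0.4" --pt "0 0 0.7 0 0.4" --pt "0 0 0.7 0 0.4"

```text
clock: 6.9
ee_pos: [0.502, 0.1709, 0.2185]
tcp_rot: [[-0.998, -0.065, -0.0], [-0.065, 0.998, -0.0], [0.0, -0.0, -1.0]]
contact_force: [-3.2, -0.5, 1.3]
opening: 0.0437
```

Run:
```python
from h import *
for n in ['side','scene']: snap(n,n+'6')
s=manip.sense(); print(s['ee_pos'],s['clock'],s['contact_force'])
a=load('side6')['img'][130:250,200:340]
cv2.imwrite('pics/c6.png',cv2.resize(a,None,fx=5.6,fy=5,interpolation=2))
```

```text
[0.50206426 0.17092783 0.21869084] 7.0 [-0.9721719   0.39691916  1.6770813 ]
```

View pics/c6.png

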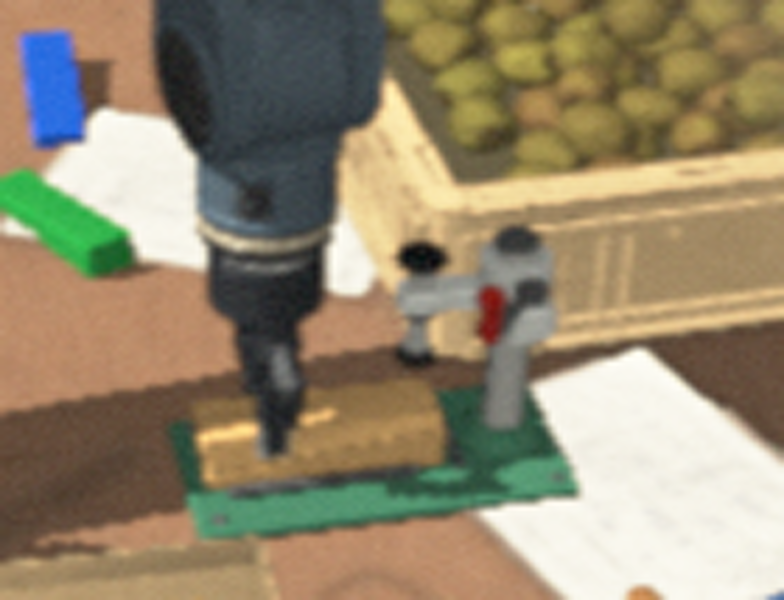

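Nearly level. I'll press until it seats, watching the force.

Call:
drive_tool --pt "0 0 0.1 0 0.4" --pt "0 0 0.2 0 0.4" --pt "0 0 0.25 0 0.4" --pt "0 0 0.25 0 0.4"

```text
clock: 7.4
ee_pos: [0.502, 0.1709, 0.2168]
tcp_rot: [[-0.998, -0.065, 0.0], [-0.065, 0.998, 0.0], [-0.0, 0.0, -1.0]]
contact_force: [-7.0, -2.5, 13.3]
opening: 0.0435
```

Call:
drive_tool --pt "0 0 -0.05 0 0.42" --pt "0 0 -0.05 0 0.5" --pt "0 0 -0.05 0 0.6" --pt "0 0 -0.05 0 0.75" --pt "0 0 -0.05 0 0.75" --pt "0 0 -0.05 0 0.75" --pt "0 0 -2 0 0.75" --pt "0 0 -6 0 0.75" --pt "3 0 -10 0 0.75" --pt "7 0 -14 0 0.75"

```text
clock: 8.4
ee_pos: [0.4366, 0.1666, 0.3531]
tcp_rot: [[-0.998, -0.065, 0.001], [-0.065, 0.998, 0.0], [-0.001, 0.0, -1.0]]
contact_force: [0.1, 1.2, 1.1]
opening: 0.064
```

Call:
drive_tool --pt "0 0 0 0 0.75" --pt "0 0 -2 0 0"

```text
clock: 8.6
ee_pos: [0.436, 0.1666, 0.3711]
tcp_rot: [[-0.998, -0.066, -0.001], [-0.066, 0.998, -0.0], [0.001, -0.0, -1.0]]
contact_force: [1.1, -0.0, 0.3]
opening: 0.0508
```

Run:
```python
from h import *
for n in ['side','scene','wrist']: snap(n,n+'7')
s=manip.sense(); print(s['ee_pos'],s['clock'],s['contact_force'],s['joint_positions'])
a=load('side7')['img'][130:250,200:340]
cv2.imwrite('pics/c7.png',cv2.resize(a,None,fx=5.6,fy=5,interpolation=2))
```

```text
[0.43726763 0.1668046  0.37183828] 8.75 [-0.0950646   0.50614227 -0.92626414] [ 2.08803988e+01  8.89979739e+00 -1.07777136e+01  7.02398140e+01
 -1.09220444e-04  1.71452900e+01]
```

View pics/c7.png

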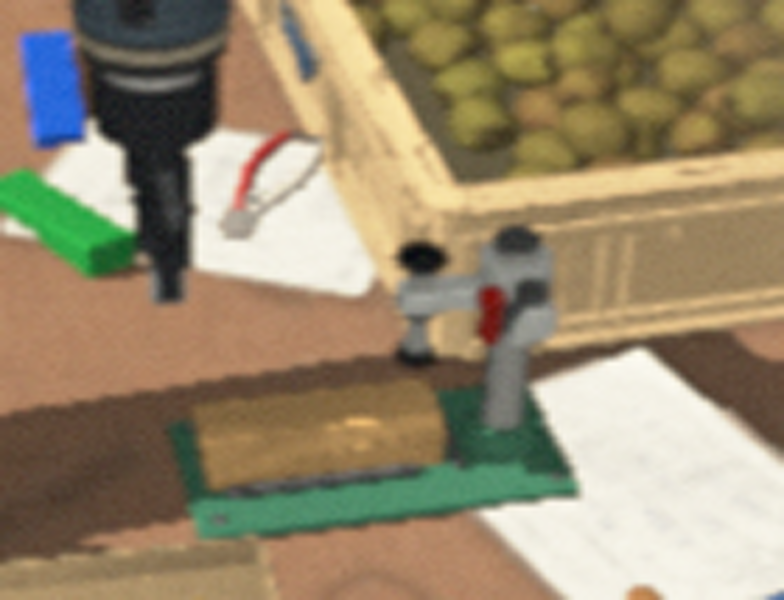

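View pics/wrist7.png

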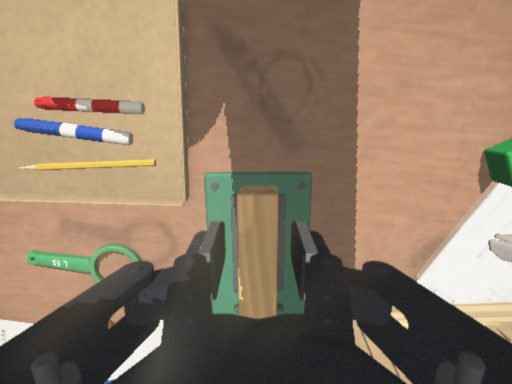

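Run:
```python
from h import *
for f,r in [('side7',(slice(195,240),slice(225,290))),('wrist7',(slice(180,330),slice(230,285)))]:
    s=load(f);c=cloud(s)[r];hsv=cv2.cvtColor(s['img'],cv2.COLOR_BGR2HSV)[r]
    m=(hsv[...,0]<28)&(hsv[...,1]>60)&(c[...,2]>0.055)&(c[...,2]<0.08)
    P=c[m]; w=np.ones(len(P),bool)
    A=np.c_[P[:,0]-.54,P[:,1]-.174,np.ones(len(P))]
    for i in range(10):
        k=np.linalg.lstsq(A[w],P[w,2],rcond=None)[0]; w=abs(P[:,2]-A@k)<0.003
    rc=cv2.minAreaRect((P[w][:,:2]*1000).astype(np.float32))
    print(f,len(P),w.sum(),k,np.degrees(np.arctan(k[:2])),rc)
```

```text
side7 430 291 [0.00432737 0.01794603 0.06631996] [0.24793867 1.02812165] ((536.3099365234375, 172.31671142578125), (158.6947479248047, 48.76018524169922), 4.112324237823486)
wrist7 4976 4879 [ 0.00042178 -0.00251391  0.06551832] [ 0.02416628 -0.14403602] ((530.6340942382812, 172.08627319335938), (151.03631591796875, 43.70353698730469), 3.889002561569214)
```

Call:
drive_tool --pt "0 0 -3 0 0" --pt "-4 0 -4 0 0" --pt "-8 0 -4 0 0" --pt "-12 0.1 -4 0 0" --pt "-15 0.1 -4 0 0" --pt "-16.4 0.1 -4 0 0" --pt "-16.4 0.1 -4 0 0" --pt "-16.4 0.1 -4 0 0"

```text
clock: 9.55
ee_pos: [0.6004, 0.1783, 0.4101]
tcp_rot: [[-0.998, -0.065, -0.002], [-0.065, 0.998, -0.0], [0.002, -0.0, -1.0]]
contact_force: [-0.4, 0.2, -1.1]
opening: -0.0001
```

Run:
```python
from h import *
for n in ['side','scene','wrist']: snap(n,n+'8')
s=manip.sense(); print(s['ee_pos'],s['clock'],s['contact_force'],s['opening'])
a=load('side8')['img'][110:250,200:340]
b=load('scene8')['img'][120:240,220:340]
cv2.imwrite('pics/c8.png',np.hstack([cv2.resize(a,(400,400),interpolation=2),cv2.resize(b,(400,400),interpolation=2)]))
```

```text
[0.59980584 0.17834817 0.41158924] 9.7 [ 0.45290828 -0.44149471  0.57423403] -0.00017219937322333654
```

View pics/c8.png

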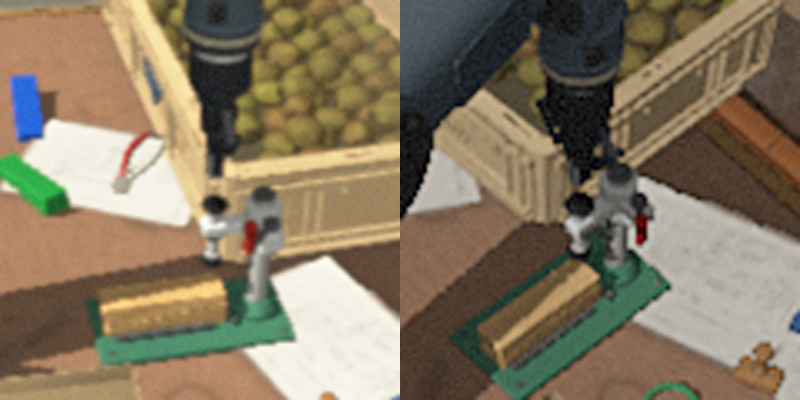

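View pics/wrist8.png

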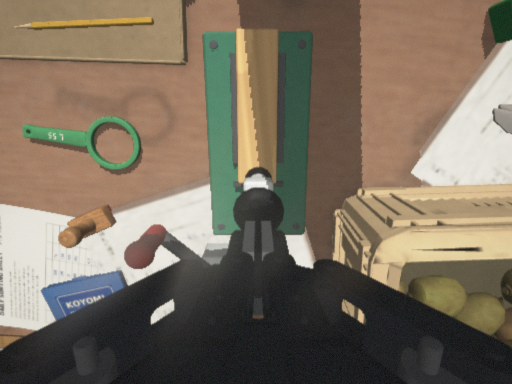

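Call:
drive_tool --pt "0 0 1.5 0 0" --pt "0 0 3 0 0" --pt "0 0 3.5 0 0" --pt "0 0 3.8 0 0" --pt "0 0 4.1 0 0" --pt "0 0 4.4 0 0" --pt "0 0 4.7 0 0" --pt "0 0 5 0 0"

```text
clock: 10.5
ee_pos: [0.6005, 0.1784, 0.3616]
tcp_rot: [[-0.998, -0.065, 0.0], [-0.065, 0.998, 0.0], [-0.0, 0.0, -1.0]]
contact_force: [0.1, 0.6, 1.0]
opening: -0.0001
```

Call:
drive_tool --pt "0 0 0.3 0 0" --pt "0 0 0.6 0 0" --pt "0 0 0.9 0 0" --pt "0 0 1.2 0 0" --pt "0 0 1.5 0 0" --pt "0 0 1.5 0 0"

```text
clock: 11.1
ee_pos: [0.6003, 0.1783, 0.346]
tcp_rot: [[-0.998, -0.065, -0.001], [-0.065, 0.998, -0.0], [0.001, -0.0, -1.0]]
contact_force: [0.4, -0.5, 0.7]
opening: 0.0002
```

Run:
```python
from h import *
snap('side','side9')
s=manip.sense(); print(s['ee_pos'],s['clock'],s['contact_force'])
a=load('side9')['img'][110:250,200:340]
cv2.imwrite('pics/c9.png',cv2.resize(a,(600,600),interpolation=2))
```

```text
[0.60030048 0.17830087 0.34624647] 11.15 [ 0.02090953  1.15243223 -0.12703397]
```

View pics/c9.png

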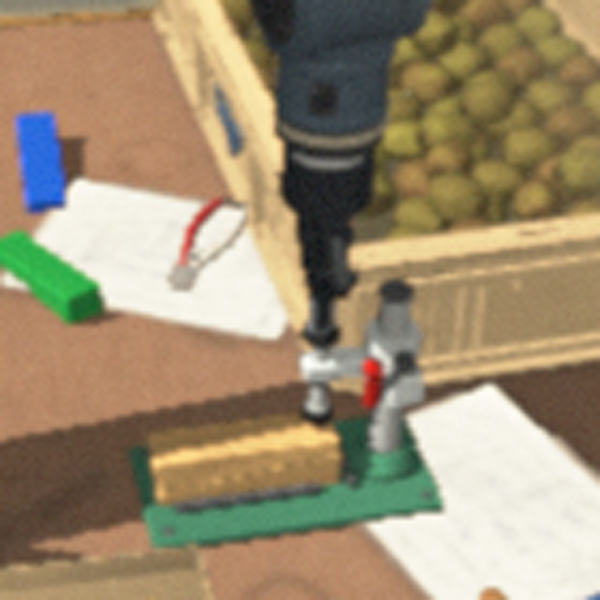

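Call:
drive_tool --pt "0 0 0.15 0 0" --pt "0 0 0.3 0 0" --pt "0 0 0.45 0 0" --pt "0 0 0.6 0 0"

```text
clock: 11.55
ee_pos: [0.6004, 0.1783, 0.3405]
tcp_rot: [[-0.998, -0.065, 0.0], [-0.065, 0.998, -0.0], [-0.0, -0.0, -1.0]]
contact_force: [0.5, -0.9, 0.6]
opening: -0.0002
```

Call:
drive_tool --pt "0 0 0.1 0 0" --pt "0 0 0.15 0 0"

```text
clock: 11.75
ee_pos: [0.6004, 0.1783, 0.3389]
tcp_rot: [[-0.998, -0.065, -0.0], [-0.065, 0.998, -0.0], [0.0, -0.0, -1.0]]
contact_force: [-0.4, -0.4, 0.7]
opening: -0.0001
```

Run:
```python
from h import *
s=manip.sense(); print(s['ee_pos'],s['clock'],s['contact_force'])
s=snap('side','side10')
c=cloud(s); print(c[195:216,268:282,2].round(3)[:,6], c[195:216,268:282,2].round(3)[:,8]); print(s['img'][195:216,275].max(1))
cv2.imwrite('pics/c10.png',cv2.resize(s['img'][160:250,220:310],(720,600),interpolation=2))
s=manip.sense(); print(s['ee_pos'],s['clock'],s['contact_force'])
```

```text
[0.60043851 0.17832851 0.33893091] 11.75 [-0.44774718 -0.44806744  0.71242858]
[0.139 0.134 0.131 0.128 0.124 0.12  0.111 0.103 0.101 0.093 0.091 0.086
 0.087 0.086 0.076 0.073 0.072 0.067 0.065 0.055 0.052] [ 0.135  0.135  0.129  0.123  0.12   0.113  0.113  0.003  0.004 -0.001
  0.086  0.084  0.079  0.077  0.076  0.069  0.068  0.067  0.066  0.058
  0.055]
[176 227 204 170 147  99  81 105 119 125 136 158 119  49  50 126 216 242
 222 196 179]
[0.60042796 0.17832689 0.33893322] 11.8 [0.4335092  0.0048123  0.01921022]
```

View pics/c10.png

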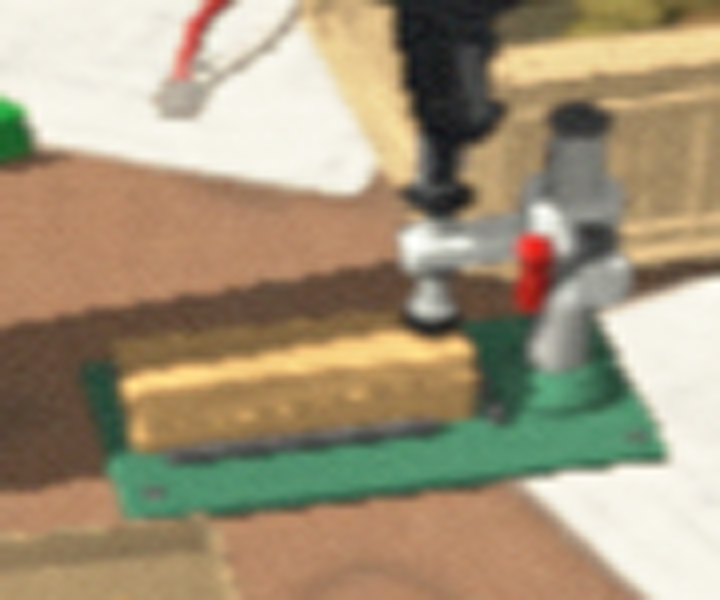

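Call:
drive_tool --pt "0 0 0.1 0 0" --pt "0 0 0.1 0 0"

```text
clock: 12.0
ee_pos: [0.6004, 0.1784, 0.338]
tcp_rot: [[-0.998, -0.065, -0.0], [-0.065, 0.998, 0.0], [0.0, 0.0, -1.0]]
contact_force: [-1.1, 0.1, -0.2]
opening: 0.0001
```

Call:
drive_tool --pt "0 0 0.1 0 0" --pt "0 0 0.1 0 0"

```text
clock: 12.2
ee_pos: [0.6004, 0.1784, 0.337]
tcp_rot: [[-0.998, -0.065, -0.0], [-0.065, 0.998, 0.0], [0.0, 0.0, -1.0]]
contact_force: [0.0, -0.0, -0.8]
opening: 0.0001
```

Call:
drive_tool --pt "0 0 0.1 0 0" --pt "0 0 0.1 0 0"

```text
clock: 12.4
ee_pos: [0.6004, 0.1784, 0.336]
tcp_rot: [[-0.998, -0.065, -0.0], [-0.065, 0.998, 0.0], [0.0, 0.0, -1.0]]
contact_force: [-1.2, -0.4, 0.4]
opening: 0.0
```

Run:
```python
from h import *
print(manip.sense()['ee_pos'],manip.sense()['contact_force'])
s=snap('side','side11')
cv2.imwrite('pics/c11.png',cv2.resize(s['img'][180:230,240:300],(720,600),interpolation=2))
```

```text
[0.60040793 0.17836241 0.33598936] [-1.24055949 -0.36769198  0.3669965 ]
```

View pics/c11.png

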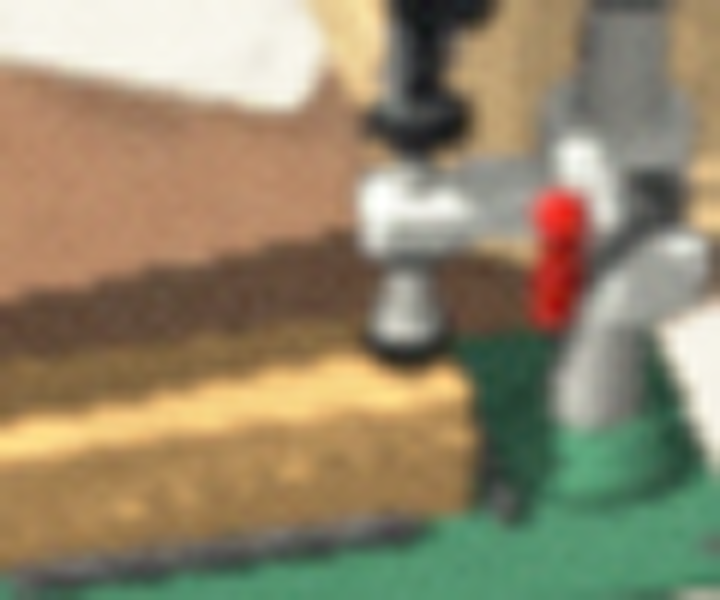

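Call:
drive_tool --pt "0 0 0.1 0 0"

```text
clock: 12.55
ee_pos: [0.6004, 0.1784, 0.3352]
tcp_rot: [[-0.998, -0.065, 0.0], [-0.065, 0.998, 0.0], [-0.0, 0.0, -1.0]]
contact_force: [-1.8, -0.5, 2.7]
opening: 0.0002
```

Call:
drive_tool --pt "0 0 0.1 0 0"

```text
clock: 12.65
ee_pos: [0.6004, 0.1784, 0.3342]
tcp_rot: [[-0.998, -0.065, 0.0], [-0.065, 0.998, 0.0], [-0.0, 0.0, -1.0]]
contact_force: [-1.9, -0.7, 5.3]
opening: -0.0002
```

Run:
```python
from h import *
for i in range(4):
    s=manip.snapshot('side'); q=manip.sense(); print(q['ee_pos'],q['contact_force'],q['clock'])
```

```text
[0.60038159 0.17836942 0.33405391] [-1.31664249  0.16810031  3.89862347] 12.7
[0.60039992 0.17835768 0.33405196] [-0.99697666 -0.39309052  3.29687447] 12.75
[0.60041735 0.17834947 0.33403235] [-1.31532052  0.39871807  3.16356796] 12.8
[0.60039208 0.17837188 0.33404565] [-0.88722008 -0.34824879  2.58350414] 12.85
```

Call:
drive_tool --pt "0 0 -0.5 0 0" --pt "0 0 -2 0 0" --pt "0 0 -5 0 0" --pt "0 0 -8 0 0" --pt "0 0 -8 0 0" --pt "0 0 -8 0 0"

```text
clock: 13.45
ee_pos: [0.6006, 0.1784, 0.4144]
tcp_rot: [[-0.998, -0.065, 0.001], [-0.065, 0.998, 0.0], [-0.001, 0.0, -1.0]]
contact_force: [-0.2, -0.6, -1.4]
opening: -0.0003
```

Run:
```python
from h import *
for n in ['side','scene','wrist']: snap(n,n+'12')
q=manip.sense(); print(q['ee_pos'],q['tcp_rot'],q['contact_force'],q['clock'],q['joint_positions'])
for n in ['wrist12','side12']:
    s=load(n);c=cloud(s);hsv=cv2.cvtColor(s['img'],cv2.COLOR_BGR2HSV)
    red=((hsv[...,0]<8)|(hsv[...,0]>172))&(hsv[...,1]>140)&(c[...,2]>0.11)&(c[...,2]<.25)
    nn,lab,st,ce=cv2.connectedComponentsWithStats(red.astype(np.uint8))
    for i in range(1,nn):
        if st[i,4]>15:
            P=c[lab==i]; print(n,st[i],ce[i].round(1),np.percentile(P,[3,50,97],axis=0).round(4).tolist())
a=load('side12')['img'][160:240,230:310]
cv2.imwrite('pics/c12.png',cv2.resize(a,(600,600),interpolation=2))
```

```text
[0.60025853 0.17830048 0.41294831] [[-9.97876462e-01 -6.51127531e-02 -1.70201701e-03]
 [-6.51119705e-02  9.97877833e-01 -5.11318128e-04]
 [ 1.73169838e-03 -3.99410643e-04 -9.99998421e-01]] [-0.04597947  0.04210497 -0.25942646] 13.6 [ 1.65435694e+01  2.80791013e+01  2.17470377e+01  8.37697599e+01
 -3.15789458e-04  1.28102620e+01]
wrist12 [154 222  11  10  58] [158.8 225.9] [[0.6232, 0.1003, 0.1781], [0.6251, 0.1031, 0.1802], [0.6278, 0.1062, 0.1825]]
side12 [285 197   4  11  36] [286.2 201.6] [[0.622, 0.0944, 0.1431], [0.6263, 0.0982, 0.1629], [0.6324, 0.1043, 0.1835]]
```

View pics/c12.png

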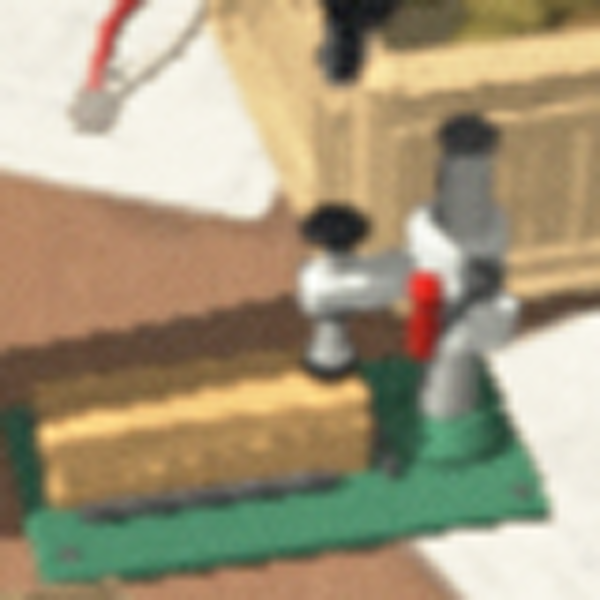

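View pics/wrist12.png

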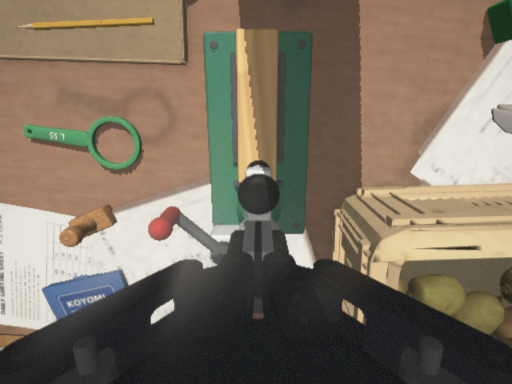

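Run:
```python
from h import *
s=load('wrist12'); hsv=cv2.cvtColor(s['img'],cv2.COLOR_BGR2HSV)
m=((hsv[...,0]<10)|(hsv[...,0]>168))&(hsv[...,1]>100); m[:,:140]=0;m[:,190:]=0;m[:195]=0;m[250:]=0
ys,xs=np.nonzero(m); print(len(xs),xs.min(),xs.max(),ys.min(),ys.max())
b=m.copy(); b[:,170:]=0
for z in [.185,.19,.195]: print('ball',z,onz(s,160.5,228.5,z).round(4))
s2=load('side12')
for z in [.15,.157,.165]: print('post side',z,onz(s2,286.2,202,z))
for ph in [3.7,4.,4.4]:
    p=np.radians(ph);X=np.array([np.cos(p),np.sin(p)]);Y=np.array([-X[1],X[0]])
    O=np.array([.5755,.1772])-.035*X
    piv=O+.125*X-.034*Y; print('pivot',piv)
    d=onz(s,160.5,228.5,.191)[:2]-piv; print(np.hypot(*d),np.degrees(np.arctan2(d[1],d[0]))-ph+360-216.9)
cv2.imwrite('pics/c13.png',cv2.resize(s['img'][190:260,135:235],(800,560),interpolation=2))
```

```text
529 149 178 207 238
ball 0.185 [0.6253 0.106  0.185 ]
ball 0.19 [0.6229 0.1077 0.19  ]
ball 0.195 [0.6206 0.1094 0.195 ]
post side 0.15 [0.6307828 0.1134845 0.15     ]
post side 0.157 [0.62860896 0.10504886 0.157     ]
post side 0.165 [0.62612457 0.09540813 0.165     ]
pivot [0.6675065  0.14907878]
0.06094431567839126 1.7705713351021757
pivot [0.66765248 0.1495609 ]
0.061377625083354516 1.711243661793418
pivot [0.66784319 0.15020492]
0.06195495126951601 1.6301679132498634
```

View pics/c13.png

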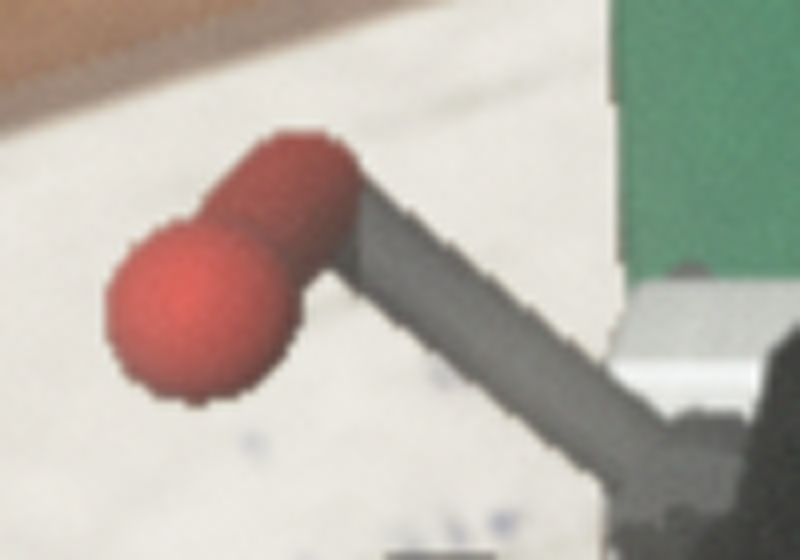

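Call:
drive_tool --pt "-0.5 -1.5 0 -0.14 0.5" --pt "-1 -3 0 -0.28 0.5" --pt "-1.5 -5 0 -0.42 0.5" --pt "-2.2 -7.5 0 -0.56 0.5" --pt "-2.2 -7.5 0 -0.7 0.5" --pt "-2.2 -7.5 0 -0.84 0.5" --pt "-2.2 -7.5 0 -0.98 0.5" --pt "-2.2 -7.5 0 -1.12 0.5" --pt "-2.2 -7.5 0 -1.26 0.5" --pt "-2.2 -7.5 0 -1.4 0.5"

```text
clock: 14.6
ee_pos: [0.6271, 0.1049, 0.4131]
tcp_rot: [[-0.1, -0.995, -0.002], [-0.995, 0.1, -0.0], [0.0, 0.002, -1.0]]
contact_force: [-1.0, -0.5, 0.6]
opening: 0.0429
```

Call:
drive_tool --pt "0 0 0 0 0.5" --pt "0 0 2 0 0.5" --pt "0 0 2 0 0.5"

```text
clock: 14.9
ee_pos: [0.6268, 0.1049, 0.3915]
tcp_rot: [[-0.109, -0.994, -0.004], [-0.994, 0.109, -0.001], [0.001, 0.004, -1.0]]
contact_force: [-0.4, -0.4, -0.3]
opening: 0.0426
```

Run:
```python
from h import *
for n in ['side','scene','wrist']: snap(n,n+'14')
q=manip.sense(); print(q['ee_pos'],q['tcp_rot'],q['contact_force'],q['clock'],q['joint_positions'],q['opening'])
a=load('side14')['img'][140:240,230:330]; b=load('wrist14')['img'][120:320,150:350]
cv2.imwrite('pics/c14.png',np.hstack([cv2.resize(a,(400,400),interpolation=2),cv2.resize(b,(400,400),interpolation=2)]))
```

```text
[0.62719316 0.10495101 0.39441516] [[-1.07341775e-01 -9.94222145e-01 -2.62944790e-04]
 [-9.94222179e-01  1.07341783e-01 -1.55632385e-05]
 [ 4.36982791e-05  2.59754957e-04 -9.99999965e-01]] [ 0.42721633 -0.18782796  0.08267233] 15.05 [ 9.49918439e+00  2.92563658e+01  2.09471563e+01  8.17057966e+01
  1.60685336e-03 -7.43387124e+01] 0.04275978233654898
```

View pics/c14.png

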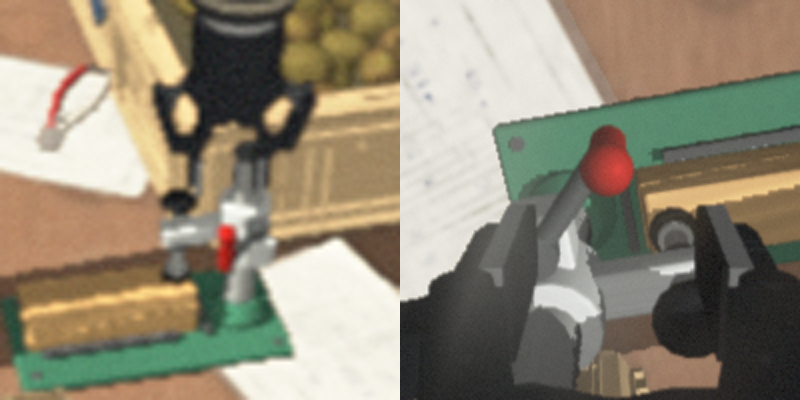

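Run:
```python
from h import *
s1=load('wrist12');s2=load('wrist14')
hs=[]
a,d=ray(s1,160.4,229);b,e=ray(s2,253,202)
d/=np.linalg.norm(d);e/=np.linalg.norm(e)
t=np.linalg.lstsq(np.c_[d,-e],b-a,rcond=None)[0]; print(a+d*t[0],b+e*t[1])
c=cloud(s2); print(c[195:210:4,253].round(4).tolist())
for z in [.18,.185,.19]: print(onz(s2,253,202,z))
```

```text
[0.63187874 0.101366   0.17169949] [0.6303441  0.10041732 0.17130645]
[[0.6295, 0.0934, 0.1775], [0.6297, 0.0953, 0.1803], [0.6299, 0.0979, 0.181], [0.6301, 0.1, 0.1832]]
[0.62990391 0.09752765 0.18      ]
[0.62965074 0.09586568 0.185     ]
[0.62939757 0.09420372 0.19      ]
```

Call:
drive_tool --pt "0.45 -0.45 1 0 0.5" --pt "0.45 -0.45 3 0 0.5" --pt "0.45 -0.45 5 0 0.5" --pt "0.45 -0.45 6.5 0 0.5" --pt "0.45 -0.45 7.4 0 0.5" --pt "0.45 -0.45 7.4 0 0.5" --pt "0.45 -0.45 7.4 0 0.5"

```text
clock: 15.75
ee_pos: [0.6315, 0.0999, 0.3206]
tcp_rot: [[-0.106, -0.994, 0.001], [-0.994, 0.106, 0.0], [-0.0, -0.001, -1.0]]
contact_force: [0.6, -0.2, 0.9]
opening: 0.0427
```

Run:
```python
from h import *
for n in ['side','scene','wrist']: snap(n,n+'15')
q=manip.sense(); print(q['ee_pos'],q['contact_force'],q['clock'],q['opening'])
a=load('side15')['img'][140:240,230:330]; b=load('wrist15')['img'][120:320,150:350]
cv2.imwrite('pics/c15.png',np.hstack([cv2.resize(a,(400,400),interpolation=2),cv2.resize(b,(400,400),interpolation=2)]))
```

```text
[0.63152479 0.09999822 0.32094706] [-0.55874506 -0.10266967  0.13203342] 15.9 0.04298341373478462
```

View pics/c15.png

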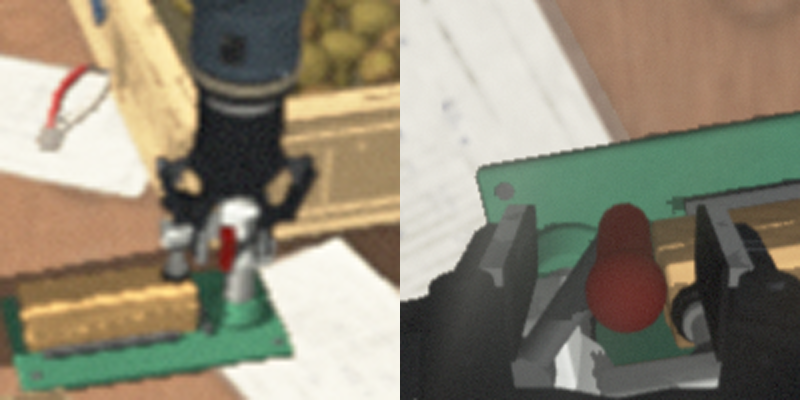

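```bash
cat > arc.py <<'E'
import numpy as np
tx=np.array([-.106,-.9944]);ty=np.array([-.9944,.106])
def arc(c0,ths,piv=np.array([.6676,.1495]),g=.0061):
    for th in ths:
        t=np.radians(th);p=piv+.06*np.array([np.cos(t),np.sin(t)])-ty*g
        d=(p-c0)*100; print(th,p.round(4),'dx %.2f dy %.2f'%(d@tx,d@ty))
E
python3 -c "
from arc import *
arc(np.array([.6315,.1]),range(232,311,6))"
```

```text
232 [0.6367 0.1016] dx -0.21 dy -0.50
238 [0.6419 0.098 ] dx 0.09 dy -1.05
244 [0.6474 0.0949] dx 0.34 dy -1.63
250 [0.6531 0.0925] dx 0.52 dy -2.23
256 [0.6592 0.0906] dx 0.64 dy -2.85
262 [0.6653 0.0894] dx 0.69 dy -3.47
268 [0.6716 0.0889] dx 0.68 dy -4.10
274 [0.6779 0.089 ] dx 0.60 dy -4.73
280 [0.6841 0.0898] dx 0.46 dy -5.34
286 [0.6902 0.0912] dx 0.26 dy -5.93
292 [0.6961 0.0932] dx -0.01 dy -6.50
298 [0.7018 0.0959] dx -0.34 dy -7.04
304 [0.7072 0.0991] dx -0.71 dy -7.54
310 [0.7122 0.1029] dx -1.14 dy -8.00
```

Call:
drive_tool --pt "0 0 0 0 0.32" --pt "-0.1 -0.3 0 0 0.32" --pt "-0.1 -0.6 0 0 0.32" --pt "0.1 -1.05 0 0 0.32" --pt "0.35 -1.6 0 0 0.32" --pt "0.5 -2.2 0 0 0.32" --pt "0.6 -2.8 0 0 0.32" --pt "0.6 -2.8 0 0 0.32"

```text
clock: 16.7
ee_pos: [0.6591, 0.0909, 0.3198]
tcp_rot: [[-0.106, -0.994, 0.0], [-0.994, 0.106, -0.0], [0.0, -0.0, -1.0]]
contact_force: [-0.0, 0.3, 0.2]
opening: 0.0272
```

Run:
```python
from h import *
for n in ['side','wrist']: snap(n,n+'16')
q=manip.sense(); print(q['ee_pos'],q['tcp_rot'][:2,:2],q['contact_force'],q['clock'],q['opening'])
a=load('side16')['img'][140:240,230:330]; b=load('wrist16')['img'][120:320,150:350]
cv2.imwrite('pics/c16.png',np.hstack([cv2.resize(a,(400,400),interpolation=2),cv2.resize(b,(400,400),interpolation=2)]))
```

```text
[0.65871672 0.09124466 0.32007727] [[-0.10539677 -0.99443011]
 [-0.99443018  0.10539695]] [-0.60904996  0.09079756 -0.02664987] 16.8 0.027383758154383726
```

View pics/c16.png

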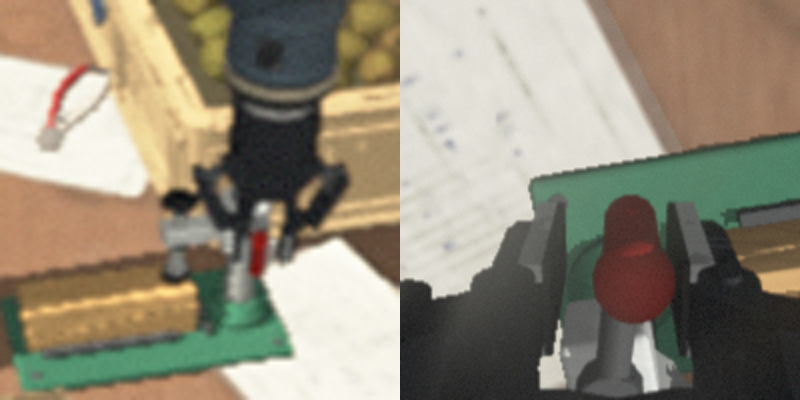

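Call:
drive_tool --pt "0.1 -0.65 0 0 0.32" --pt "0.1 -1.3 0 0 0.32" --pt "0 -1.9 0 0 0.32" --pt "-0.15 -2.5 0 0 0.32" --pt "-0.35 -3.1 0 0 0.32" --pt "-0.6 -3.7 0 0 0.32" --pt "-0.6 -3.7 0 0 0.32"

```text
clock: 17.5
ee_pos: [0.6967, 0.0934, 0.3197]
tcp_rot: [[-0.105, -0.994, 0.0], [-0.994, 0.105, 0.0], [-0.0, -0.0, -1.0]]
contact_force: [-0.0, 0.5, -0.4]
opening: 0.0274
```

Run:
```python
from h import *
for n in ['side','wrist']: snap(n,n+'17')
q=manip.sense(); print(q['ee_pos'],q['tcp_rot'][:2,:2],q['contact_force'],q['clock'],q['opening'])
a=load('side17')['img'][140:240,230:330]; b=load('wrist17')['img'][120:320,150:350]
cv2.imwrite('pics/c17.png',np.hstack([cv2.resize(a,(400,400),interpolation=2),cv2.resize(b,(400,400),interpolation=2)]))
```

```text
[0.69631088 0.09332771 0.31998719] [[-0.10523398 -0.9944473 ]
 [-0.99444742  0.10523418]] [-0.04607889 -0.04745285 -0.20092298] 17.6 0.02727728027311967
```

View pics/c17.png

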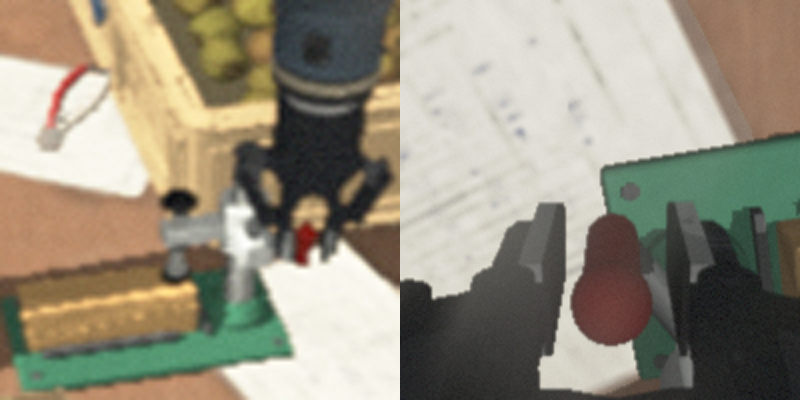

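Run:
```python
from h import *
for n,(u,v) in [('wrist16',(267,260)),('wrist17',(256,271)),('wrist15',(262.5,260))]:
    s=load(n)
    for z in (.1715,.175): 
        p=onz(s,u,v,z)[:2]; d=p-[.6676,.1495]; print(n,z,p.round(4),np.hypot(*d).round(4),np.degrees(np.arctan2(d[1],d[0]))+360, (s['depth'][int(v),int(u)]), bydepth(s,u,v))
```

```text
wrist16 0.1715 [0.6554 0.0908] 0.0599 258.2076644059331 0.12052916 [0.65512737 0.08509837 0.18143583]
wrist16 0.175 [0.6553 0.0888] 0.0619 258.51797895950915 0.12052916 [0.65512737 0.08509837 0.18143583]
wrist17 0.1715 [0.6987 0.0982] 0.0599 301.23575093921056 0.123171605 [0.69806258 0.0927686  0.1802992 ]
wrist17 0.175 [0.6984 0.0961] 0.0617 299.99008154990673 0.123171605 [0.69806258 0.0927686  0.1802992 ]
wrist15 0.1715 [0.6303 0.1001] 0.0619 232.9538069335523 0.123151295 [0.62997428 0.09513921 0.18016309]
wrist15 0.175 [0.6302 0.0981] 0.0636 233.94410882088243 0.123151295 [0.62997428 0.09513921 0.18016309]
```

Call:
drive_tool --pt "-0.2 -0.25 0 0 0.32" --pt "-0.3 -0.5 0 0 0.32" --pt "-0.3 -0.5 0 0 0.32"

```text
clock: 17.9
ee_pos: [0.7008, 0.0956, 0.3199]
tcp_rot: [[-0.105, -0.994, -0.002], [-0.994, 0.105, -0.001], [0.001, 0.002, -1.0]]
contact_force: [-8.3, -2.5, 3.5]
opening: 0.0271
```

Call:
drive_tool --pt "-0.1 -0.2 0 0 0.32" --pt "-0.1 -0.3 0 0 0.32"

```text
clock: 18.1
ee_pos: [0.7037, 0.0963, 0.3197]
tcp_rot: [[-0.105, -0.994, -0.002], [-0.994, 0.105, -0.0], [0.001, 0.002, -1.0]]
contact_force: [-14.3, -1.9, 3.0]
opening: 0.0276
```

Call:
drive_tool --pt "-0.05 -0.15 0 0 0.32" --pt "-0.05 -0.15 0 0 0.32"

```text
clock: 18.3
ee_pos: [0.7045, 0.0965, 0.3195]
tcp_rot: [[-0.105, -0.994, -0.005], [-0.994, 0.105, -0.001], [0.001, 0.005, -1.0]]
contact_force: [-18.0, -3.3, 4.5]
opening: 0.0274
```

Run:
```python
from h import *
for n in ['side','wrist']: snap(n,n+'18')
q=manip.sense(); print(q['ee_pos'],q['contact_force'],q['clock'])
a=load('side18')['img'][140:240,230:330]; b=load('wrist18')['img'][120:320,150:350]
cv2.imwrite('pics/c18.png',np.hstack([cv2.resize(a,(400,400),interpolation=2),cv2.resize(b,(400,400),interpolation=2)]))
```

```text
[0.70447407 0.09648404 0.31948923] [-17.68650621  -3.01929411   2.75965631] 18.4
```

View pics/c18.png

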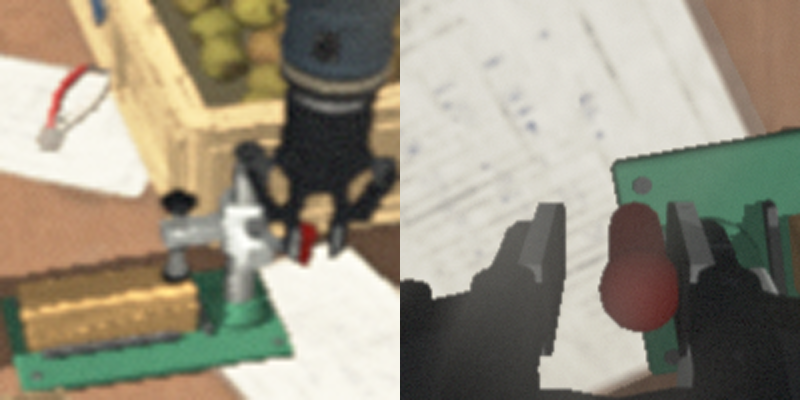

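Call:
drive_tool --pt "0 0.3 0 0 0.32" --pt "0 0.6 0 0 0.4" --pt "0 0.6 0 0 0.5" --pt "0 0.6 0 0 0.5" --pt "0 0.6 -2 0 0.5" --pt "0 0.6 -6 0 0.5" --pt "0 0.6 -10 0 0.5" --pt "4 4 -10 0 0.5" --pt "8 8 -10 0 0.5" --pt "10 12 -10 0 0.5"

```text
clock: 19.4
ee_pos: [0.5923, 0.0171, 0.4198]
tcp_rot: [[-0.106, -0.994, 0.001], [-0.994, 0.106, -0.0], [0.0, -0.001, -1.0]]
contact_force: [0.3, -0.7, 0.5]
opening: 0.0427
```

Call:
drive_tool --pt "0 3 0 0 0.5" --pt "0 3 0 0 0.5"

```text
clock: 19.6
ee_pos: [0.5598, 0.0209, 0.4212]
tcp_rot: [[-0.106, -0.994, 0.0], [-0.994, 0.106, 0.0], [-0.0, -0.0, -1.0]]
contact_force: [1.1, 0.8, 0.2]
opening: 0.0428
```

Run:
```python
from h import *
for n in ['side','scene','wrist']: snap(n,n+'19')
q=manip.sense(); print(q['ee_pos'],q['contact_force'],q['clock'])
a=load('side19')['img'][150:240,220:310]; b=load('scene19')['img'][140:240,230:330]
cv2.imwrite('pics/c19.png',np.hstack([cv2.resize(a,(400,400),interpolation=2),cv2.resize(b,(400,400),interpolation=2)]))
```

```text
[0.56333205 0.02153523 0.42057794] [-0.05701845  0.03341415 -0.53040799] 19.75
```

View pics/c19.png

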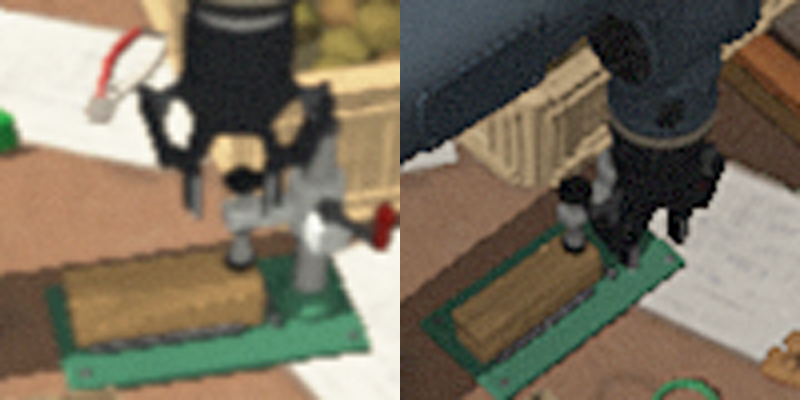

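View pics/wrist19.png

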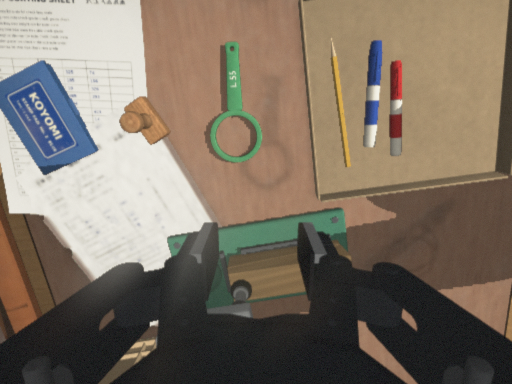

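Call:
drive_tool --pt "0 4 0 0 0.5" --pt "0 8 0 0 0.5" --pt "0 12 0 0 0.5" --pt "0 12 0 0 0.5" --pt "0 12 0 0 0.5"

```text
clock: 20.25
ee_pos: [0.4442, 0.0344, 0.4206]
tcp_rot: [[-0.105, -0.994, 0.001], [-0.994, 0.105, 0.0], [-0.0, -0.001, -1.0]]
contact_force: [0.7, -0.6, 0.3]
opening: 0.0429
```

Run:
```python
from h import *
for n in ['side','scene','wrist']: snap(n,n+'20')
q=manip.sense(); print(q['ee_pos'],q['contact_force'],q['clock'])
a=load('side20')['img'][165:240,225:305]; b=load('scene20')['img'][140:240,230:330]
cv2.imwrite('pics/c20.png',np.hstack([cv2.resize(a,(480,450),interpolation=2),cv2.resize(b,(320,450),interpolation=2)]))
s=load('side20');c=cloud(s);r=(slice(195,240),slice(225,290))
hsv=cv2.cvtColor(s['img'],cv2.COLOR_BGR2HSV)
m=(hsv[r][...,0]<28)&(hsv[r][...,1]>60)&(c[r][...,2]>0.06)&(c[r][...,2]<0.075)
P=c[r][m];k=np.linalg.lstsq(np.c_[P[:,:2]-[.54,.174],np.ones(len(P))],P[:,2],rcond=None)[0];print('top',len(P),k,cv2.minAreaRect((P[:,:2]*1000).astype(np.float32)))
dark=s['img'].max(2)<60
for nm,r in [('foot',(slice(203,216),slice(266,284))),('knob',(slice(180,202),slice(264,288)))]:
    P=c[r][dark[r]];P=P[(P[:,2]>.06)&(abs(P[:,0]-.6)<.03)]; print(nm,len(P),np.percentile(P,[2,50,98],axis=0).round(4).tolist() if len(P) else '')
m=((hsv[...,0]<8)|(hsv[...,0]>172))&(hsv[...,1]>140)&(c[...,2]>0.11)&(c[...,2]<.25);P=c[m]
P=P[(P[:,1]<.13)&(P[:,0]>.6)&(P[:,0]<.75)];d=np.median(P[:,:2],0)-[.6676,.1495];print('post',len(P),np.median(P,0),np.hypot(*d),(np.degrees(np.arctan2(d[1],d[0]))+360-220.9)/57.3)
```

```text
[0.44483767 0.03413503 0.42004379] [ 0.25825533  0.05665195 -0.16516764] 20.4
top 351 [0.00163418 0.01349317 0.06661134] ((534.2874145507812, 171.35752868652344), (158.30172729492188, 53.78397750854492), 5.881086826324463)
foot 7 [[0.5894, 0.1644, 0.0723], [0.5969, 0.1675, 0.0745], [0.6083, 0.1711, 0.0787]]
knob 31 [[0.587, 0.1622, 0.1546], [0.5978, 0.1714, 0.1608], [0.6107, 0.1841, 0.1636]]
post 30 [0.69399661 0.0924414  0.16938473] 0.06286863385169301 1.2901628943951375
```

View pics/c20.png

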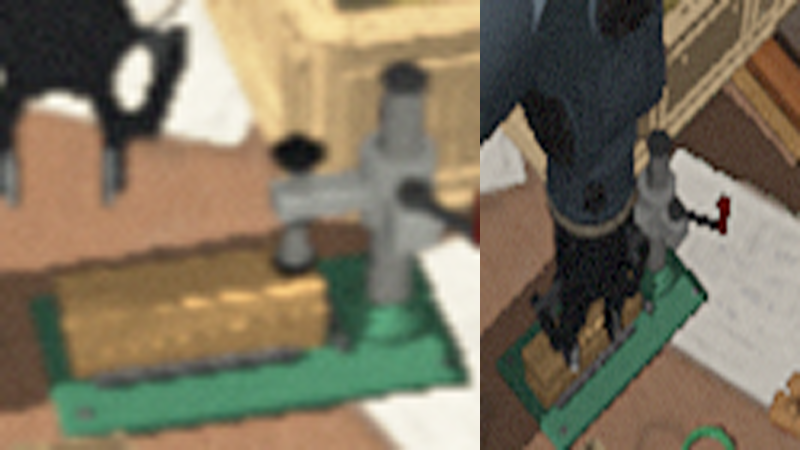

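Run:
```python
from h import *
for n in ['wrist16','wrist17','wrist18']:
    s=load(n);hsv=cv2.cvtColor(s['img'],cv2.COLOR_BGR2HSV)
    m=((hsv[...,0]<12)|(hsv[...,0]>165))&(hsv[...,1]>90); m[:,:225]=0;m[:,300:]=0;m[:215]=0;m[300:]=0
    ys,xs=np.nonzero(m)
    # ball: lowest rows, use max width row
    w=[(xs[ys==y].max()-xs[ys==y].min(),y,(xs[ys==y].max()+xs[ys==y].min())/2) for y in np.unique(ys)]
    W=max(w); rows=[t for t in w if t[0]>=W[0]-1]; v=np.mean([t[1] for t in rows]);u=np.mean([t[2] for t in rows])
    v2=ys.max()-W[0]/2
    p=onz(s,u,v2,.1725);d=p[:2]-[.6676,.1495]; a=np.degrees(np.arctan2(d[1],d[0]))+360
    print(n,W,u,v,v2,p,np.hypot(*d),a,np.radians(a-220.9))
```

```text
wrist16 (np.int64(40), np.int64(264), np.float64(267.0)) 266.8636363636364 260.0 261.0 [0.65544162 0.09076588 0.1725    ] 0.05997935093169084 258.3045575732709 0.6528326849053577
wrist17 (np.int64(39), np.int64(270), np.float64(255.5)) 255.92857142857142 272.0 271.5 [0.69867673 0.09787722 0.1725    ] 0.06025508254101789 301.0477892595788 1.398842810774198
wrist18 (np.int64(36), np.int64(268), np.float64(270.0)) 270.3333333333333 264.3333333333333 267.0 [0.69904094 0.09900463 0.1725    ] 0.05948373978964653 301.90845581503635 1.4138642759287308
```

```bash
python3 -c "
from station import manip
print(manip.hand_in(), manip.sense()['clock'])"
```

```text
the job is handed in; nothing more can be done
the job is handed in; nothing more can be done
```

The job is done in the order you asked, and I handed it in at about 20.4 s on the robot's clock, well inside the 48 s limit.

- **Wedge:** I gripped the loose wooden wedge on its thick half and brought it in from the side away from the column. I pressed it down until it lay flat on the lower one, then let go. Afterwards its top measured about 66 mm high and level to within about 0.3° along its length. It lines up with the lower wedge to about 4–5 mm lengthwise and about 2–3 mm sideways.
- **Depth stop:** I pressed the knob down in 1 mm steps with the clamp open. The reading settled at about 3 N once the foot touched, with the spring pressed in by roughly 1.5–2 mm. After I let go, the knob was still at about 161 mm.
- **Clamp lever:** I swung the post round to about 1.40 rad. Another 8 mm of hand travel raised the push to 18 N without moving the post, so it is at its end stop.
- **Other items:** I never touched the sizing gauge, tape roll or rubber stamp. The robot was clear of everything at hand-in.

**Checks that disagreed:** one rough side-view estimate put the lever at 1.29 rad. That view only sees the near surface of the post, so I relied on the wrist view and the end-stop force instead. The side view also showed the top tilted about 1° across its width, while the wrist view showed about 0.1°. The foot's height in the last picture (about 72 mm) was too coarse to prove contact, so that rests on the force reading and the unchanged knob height.

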